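Put the soap stamp back on the rotating stamp rack

TASK

Turn the stamp rack by its top knob until its one empty branch clicks in at the front, over the rib on the foot that faces you. Then hang the stamp that stands on the table there: press its shank into the branch's spring jaws, gently but until it has snapped fully home although the slim mast sways back, and let it down so that its wooden knob rests on the jaws. Do not bend the mast far over, and leave the bottles and the jar alone.

Things in the scene. Friction and masses are not known exactly. Their poses are not given: they have to be found in the camera images.
- carousel: The stamp rack's stand, fixed to the table: a round grey cast foot 150 mm across, 26 mm tall, with a slim mast. Origin on the table at the centre of the foot, z up. Its -x axis is its front, marked by a small raised rib on the foot, and faces the robot within about 20 degrees.
- mast_bend (a point): Where the springy white nylon mast, 10 mm thick, bends: on its axis 30 mm above the table. Pushed sideways at the holders' height (200 mm) it yields about 1.5 mm per newton, so 10 N moves the holder back about 15 mm, which also lifts the pushed holder about 8 mm; it springs upright again. It cracks if bent over by more than about 8 degrees (some 16 N).
- rack (a joint): Angle of the turning rack, rad; 0 = the empty branch at the front of the foot, positive = anticlockwise seen from above. Turns both ways without end; every 60 degrees (0, 1.047, 2.094..) a spring ball clicks between two pins and holds it: about 0.15 Nm to leave a click, under 0.05 Nm between clicks. It catches within about 0.1 rad.
- turn_knob (a point): Centre of the ribbed black knob on top of the rack, on its axis, 244 mm above the table: 34 mm across, 27 mm tall (13 mm above and below this point). Gripping it from above and twisting turns the rack. The other stamps' knobs reach 239 mm high, 81 to 109 mm from this axis.
- holder (a point): Seat of the one empty holder, 95 mm from the rack's axis: where the centre line of a hung stamp's shank belongs, at the level of the holder's top face, 200 mm above the table. Frame turns with the rack: -x outward along the branch (open mouth of the jaws), +x to the axis, z up. The holder is 8 mm thick, 26 mm wide. Five other branches at 60 degree steps carry stamps that do not come off.
- jaw_gap (a point): Midway between the noses of the empty holder's two black spring jaws, 6 mm outward of the seat, mid-thickness (4 mm under the top face). The gap is 6.5 mm: the 11 mm shank must be pushed in with about 8 to 10 N, then snaps to the throat's back wall, which a seated shank touches. About 8 N pulls it out again. Flared lips reach 21 mm out from the seat and open to about 24 mm.
- stamp: The loose soap stamp, upright on its die on the table: square brass die 36 x 36 x 8 mm, brass collar 26 mm across up to 13 mm, steel shank 11 mm thick from 13 to 52 mm, wooden knob 27 mm across from 52 to 91 mm with straight sides from 55 to 83 mm; about 90 g. Origin at the centre of the die's underside, z up toward the knob.
- shoulder (a point): On the stamp's axis at the flat underside of its knob, 52 mm above the bottom. When the stamp is hung, this point coincides with holder and the knob's underside rests on the jaws.
- amber_bottle: Bystander: small dark brown bottle, 45 mm across, 104 mm tall, standing loose on the table. Origin at the centre of its underside.
- jar: Bystander: small jar with a screw lid, 60 mm across, 78 mm tall, loose. Origin at the centre of its underside.
- can: Bystander: pale wide bottle with a white cap, 73 mm across, 136 mm tall, loose. Origin at the centre of its underside.
Mind the look-alikes: they are no part of the job. What is meant by the stamp is not blue or red, and is the larger of those in its own colour.

How it is judged (in metres and radians):
On the way, in this order (a step that is already met when the one before it is completed fails the run):
1. the empty branch stands at the front of the foot, clicked in and still (y of holder in the frame of carousel between -0.008 and 0.008 m and x of holder in the frame of carousel below -0.05 m and velocity of joint rack between -0.15 and 0.15 rad/s), for 0.3 s.
2. the stamp's shank has snapped home in the empty holder and its knob rests on the jaws (x of shoulder in the frame of holder between -0.003 and 0.003 m and y of shoulder in the frame of holder between -0.003 and 0.003 m and z of shoulder in the frame of holder between -0.003 and 0.003 m), for 0.2 s.
At the end, for the whole second after the job is handed in: The empty branch is still at the front of the foot (holder within 8 mm sideways), the stamp hangs upright (within 7 degrees) and still in it with its shoulder within 3 mm of the holder's seat in every direction, and the mast stands upright again (all of step 2 and y of holder in the frame of carousel between -0.008 and 0.008 m and x of holder in the frame of carousel below -0.05 m and angle between stamp's own z axis and vertical below 0.12 rad and linear speed of stamp below 0.03 m/s and angle between turn_knob's own z axis and vertical below 0.05 rad); the robot touches nothing.
It fails at once if the mast is bent over by more than 8.5 degrees (angle between turn_knob's own z axis and vertical above 0.15 rad).
It fails at once if the small brown bottle is shifted by more than 30 mm (distance of amber_bottle from where it was at the start of the episode above 0.03 m).
It fails at once if the jar is shifted by more than 30 mm (distance of jar from where it was at the start of the episode above 0.03 m).
It fails at once if the wide bottle is shifted by more than 30 mm (distance of can from where it was at the start of the episode above 0.03 m).
It also fails if it takes over 67 s, if anything falls off the work surface, if the arm or the gripper's body presses on something with over 40 N, if the wrist force passes 120 N, or if a joint passes its speed limit or range.

ROBOT

A 7-joint arm with a two-finger parallel gripper is mounted at the origin on the work surface; the furniture and walls round the work are solid. World frame = base frame: x ahead of the robot, y to its left, z up, the work surface at z = 0. Lengths are in mm, angles in rad, forces in N, time in s.
With the tool pointing down it reaches from about 400 to 875 mm from the base axis. Payload 4.4 kg.
Tool frame: the origin (TCP) lies midway between the tips of the shut fingers; the grasp point (between the pads) lies ctrl.grip_depth behind it (ctrl.grip_depth is the distance from the TCP to the grasp point, in mm); z points along the fingers, y is the line along which they close (so a half turn about z gives the same grasp; the last joint's range is limited). The gripper opens to 85 mm and grips with 20 to 120 N. Pads are 22 mm wide; open, the fingers measure 114 mm over their backs; the gripper's body (76 mm by 85 mm) begins 54 mm behind the grasp point. The pads swing forward as they close: fully open they stand 13 mm farther back than shut.
Start: joints at [-1.396, 0.628, 0.038, 1.517, -0.027, 0.996, -0.02], TCP at [154.986, 631.266, 231.313] pointing down, gripper open.
Joint ranges: [-3.06, 3.06], [-0.37, 2.12], [-1.25, 1.32], [0.18, 2.47], [-1.1, 4.24], [0.23, 1.98], [-2.94, 2.94]. Speed limits (rad/s): [2.57, 2.57, 3.14, 3.14, 3.14, 3.14, 3.14].

INTERFACE

Orientations are given as [roll, pitch, yaw] about the fixed x, y, z axes, in that order (R = Rz(yaw) Ry(pitch) Rx(roll)).
In Python, from cell import ctrl gives the robot as it stands.
- The arm moves only by the tool carry_out, never from a script. Its argument "deltas" is one flat list of numbers, 7 for each row, row after row: the turn, a rotation vector about the tool's x, y, z in degrees, then the shift along the tool's x, y, z in m, then the closure, from -1 (fully open) to 1 (shut). In form: [wx, wy, wz, dx, dy, dz, claw, wx, wy, wz, dx, dy, dz, claw, ...]. A call has 1 to 12 rows; each row shifts and turns the commanded pose from where the row before left it, along the tool's axes as they then stand; what a row does not reach is not made up. A row lasts 1/8 s, in which the tool goes at most 62.5 mm and 10.7 degrees, less where a joint would pass 70% of its speed; a pose out of reach is approached as far as the arm can. A call with a gripper value outside its range is refused whole. The fingers move at their own pace and stop on an object; the grip force is fixed at half the most. Time passes only in rows, so rows that do not move let the fingers close. It gives the time, the measured TCP pose, the force, the opening and the grip force at its end, in the units of the state.
- ctrl.read_state(): the state, without advancing time (a new reading comes with each control period).
- ctrl.get_image(name): name is "scene" or "top" or "wrist"; returns the picture (400x640x3 uint8, red, green, blue); there is no depth.
- ctrl.calibration(name): a dict with "mtx" (3x3 intrinsics, pixels), "distortion" ([k1, k2, p1, p2, k3] as OpenCV has them; the pictures are not rectified), "R" (3x3) and "t" (3): a world point X has camera coordinates R X + t. Camera axes: x right, y down, z forward; pixel columns grow to the right and rows downward; lengths in mm; the calibration is good to about 2 mm. A picture is of the moment at which its call begins: read the wrist's pose just before it. calibration takes no time and is no camera call; for the wrist camera it gives the pose at the moment of the call.
- ctrl.finish_job(): hands the job in; it is judged then, once.
The state is a dict: "clock": time; "qpos": joint angles; "qd": joint speeds; "tau": joint torques, N m; "eef_pos": TCP position; "tool_rot": TCP orientation; "force": force on the tool from outside, world axes, zero at the start; "torque": the same for the moment, N m; "width": finger opening in mm; "gripper_force": force on a finger pad.
Only numpy, scipy, OpenCV 4.12 (cv2) and the standard library are available. Lean on these libraries where they do the work, as an engineer would, in place of code of your own. Each camera call takes 0.05 s, during which the arm holds its last target. There are 200 camera calls.

## Working session

There is one attempt and no reset: what is moved stays moved. The work goes in short steps, Python scripts to look and compute and a tool call to move; the robot and the scene stay as the last step left them, time stands still between calls to the robot, and variables do not carry over. Pictures are saved under pics/ and viewed, at most 16 in all, crops included, and the job is handed in when it is done.

Besides the shell and the picture viewer there is one more tool, called after "Emit:" in YAML: its name, and indented under it one key for each argument. carry_out: Moves the arm, as the interface text tells. Its arguments: {"type":"object","properties":{"deltas":{"type":"array"}},"required":["deltas"]}

```bash
mkdir -p pics; cat > h.py <<'E'
import numpy as np, cv2
from cell import ctrl
def cal(n):
    c=ctrl.calibration(n); return {k:np.array(v,float) for k,v in c.items() if k in("mtx","distortion","R","t")}
def ray(c,uv):
    p=cv2.undistortPoints(np.array([[uv]],float),c["mtx"],c["distortion"])[0,0]
    d=c["R"].T@np.array([p[0],p[1],1]); o=-c["R"].T@c["t"]; return o,d/np.linalg.norm(d)
def plane(c,uv,z):
    o,d=ray(c,uv); return o+d*(z-o[2])/d[2]
def proj(c,X):
    r,_=cv2.Rodrigues(c["R"]); return cv2.projectPoints(np.array(X,float).reshape(-1,1,3),r,c["t"],c["mtx"],c["distortion"])[0][:,0]
def tri(rs):
    A=np.zeros((3,3));b=np.zeros(3)
    for o,d in rs: P=np.eye(3)-np.outer(d,d);A+=P;b+=P@o
    X=np.linalg.solve(A,b); return X,[np.linalg.norm((np.eye(3)-np.outer(d,d))@(X-o)) for o,d in rs]
def snap(n,f):
    c=cal(n); im=np.array(ctrl.get_image(n))[:,:,::-1].copy(); cv2.imwrite(f"pics/{f}.png",im); return c,im
E
python3 - <<'E'
from h import *
ims=[]
for n in("scene","top","wrist"):
    c,im=snap(n,n+"0"); print(n,(-c["R"].T@c["t"]).round(),c["R"][2].round(2),c["mtx"][0,0])
s=ctrl.read_state(); print(s, ctrl.grip_depth)
E
```

```text
scene [-104. -410.  960.] [ 0.56  0.36 -0.74] 368.78552902999127
top [ 322.   -5. 1364.] [ 0.16 -0.03 -0.99] 454.23327618126496
wrist [ 77. 651. 373.] [ 0.3  -0.08 -0.95] 302.6463998859216
{'clock': 0.15, 'qpos': array([-1.39582655,  0.62913723,  0.03843113,  1.5180854 , -0.02700575,
        0.9962732 , -0.02001142]), 'qd': array([-0.00010627, -0.00345988, -0.00020745, -0.00314827,  0.00036103,
       -0.00057974, -0.00210662]), 'tau': array([ 2.79374595e-03, -5.63797796e+01,  1.22812562e+00, -1.93650734e+01,
        1.11730263e-02,  7.35262904e-03, -2.13498168e-05]), 'eef_pos': array([154.84365934, 630.83696834, 230.61461649]), 'tool_rot': array([-3.14020643e+00, -1.00484310e-05,  2.90082348e+00]), 'force': array([-0.02593031, -0.05544742, -0.19018777]), 'torque': array([0.00772887, 0.01336962, 0.02016442]), 'gripper_force': 0.0, 'width': 85.47323635785331} 18.700000000000003
```

View pics/scene0.png

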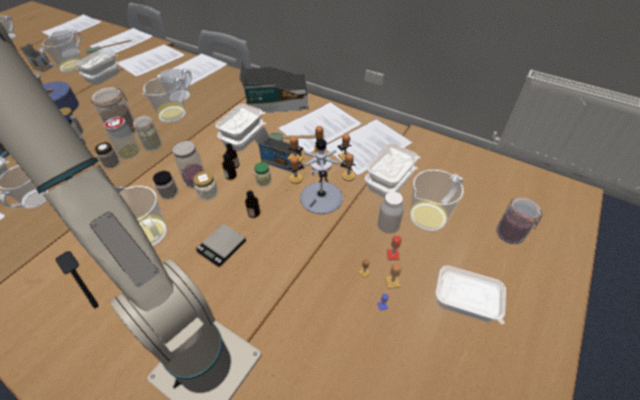

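View pics/top0.png

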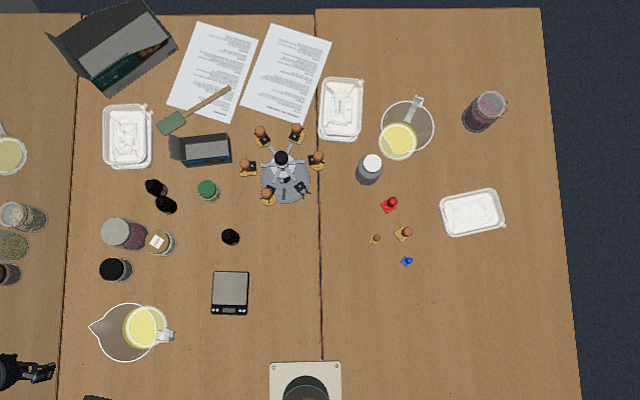

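The scene shows the rack at about (321,175) and the tall tan stamp at (394,275). In the top view, the turn knob is at (281,158), the rib is near (284,193), the empty jaws near (301,187), and the larger stamp at (404,233) with a small tan look-alike at (375,238).

```bash
python3 - <<'E'
from h import *
a=cv2.imread("pics/top0.png"); b=cv2.imread("pics/scene0.png")
A=cv2.resize(a[115:215,225:345],None,fx=4,fy=4,interpolation=2)
B=cv2.resize(b[115:215,275:375],None,fx=4,fy=4,interpolation=2)[:, :400]
C=cv2.resize(a[190:270,360:440],None,fx=2.5,fy=2.5,interpolation=2)
D=cv2.resize(b[230:310,355:435],None,fx=2.5,fy=2.5,interpolation=2)
M=np.zeros((600,800,3),np.uint8); M[:400,:400]=A[:, :400]; M[:400,400:]=B; M[400:,:200]=C; M[400:,200:400]=D
M[400:500,400:480]=A[:100,400:]
cv2.imwrite("pics/m.png",M)
E
```

```text
(no output)
```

View pics/m.png

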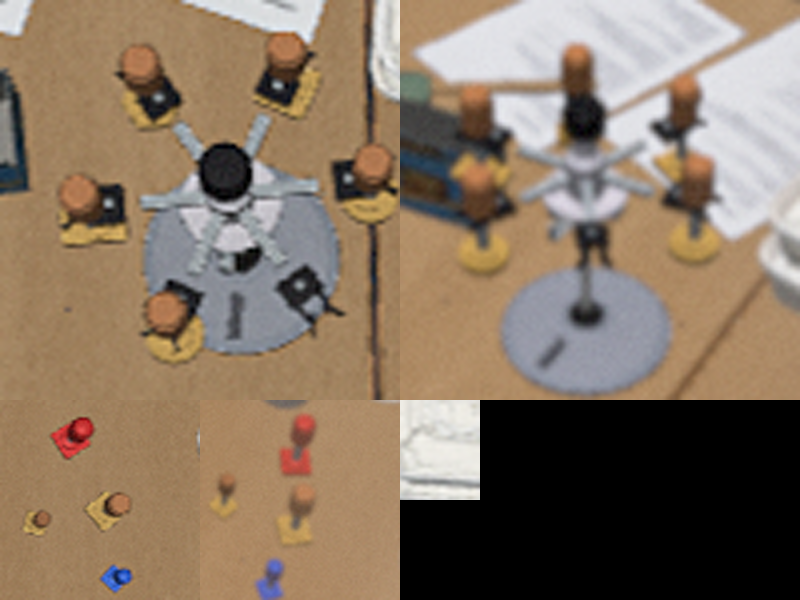

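In the montage the empty jaws are at about (302,285), with lips toward (335,315). The rib runs from (239,292) to (233,339), the knob top is at (225,168), and the target stamp is at (110,508) in the top inset and (297,515) in the scene inset.

```bash
python3 - <<'E'
from h import *
ct,cs=cal("top"),cal("scene")
T=lambda x,y:(x/4+225-.4,y/4+115-.4); S=lambda x,y:((x-400)/4+275-.4,y/4+115-.4)
for n,t,s in(("knob",(225,170),(583,118)),("footR",0,0)):
    if t: print(n,tri([ray(ct,T(*t)),ray(cs,S(*s))]))
# foot edges
P=[plane(ct,T(*p),26) for p in((143,256),(340,256),(325,310),(160,320),(241,354),(290,342))]
def circ(P):
    P=np.array(P)[:,:2]; A=np.c_[2*P,np.ones(len(P))]; x=np.linalg.lstsq(A,(P**2).sum(1),rcond=None)[0]; return x[:2],np.sqrt(x[2]+x[:2]@x[:2])
print("foot top",circ(P))
P=[plane(cs,S(*p),26) for p in((501,325),(670,325),(585,390),(520,365),(650,365),(585,266))]
print("foot scene",circ(P))
for z in(28,):
  print("rib",[plane(ct,T(*p),z).round(1) for p in((239,292),(233,339))],[plane(cs,S(*p),z).round(1) for p in((565,340),(540,368))])
print("screw",plane(ct,T(302,285),200),plane(cs,S(592,232),200),"tri jaw",)
print("knobtop",plane(ct,T(225,168),257))
a=cv2.imread("pics/top0.png"); b=cv2.imread("pics/scene0.png")
def blobs(im,x0,y0,x1,y1,lo,hi):
    h=cv2.cvtColor(im,cv2.COLOR_BGR2HSV)[y0:y1,x0:x1]; return h
for im,(x,y) in((a,(404,233)),(b,(394,270))):
    print(im[y-6:y+10:2,x-8:x+10:2].tolist() if 0 else '')
C=lambda x,y:(x/2.5+360-.3,(y-400)/2.5+190-.3); D=lambda x,y:((x-200)/2.5+355-.3,(y-400)/2.5+230-.3)
print("stamp top",tri([ray(ct,C(119,503)),ray(cs,D(302,491))]), plane(ct,C(100,511),8),plane(cs,D(296,531),8))
print("small",plane(ct,C(40,518),50),"red",plane(ct,C(80,430),80),"blue",plane(ct,C(123,577),60))
print("amber",plane(ct,(231,237),104),"can",plane(ct,(372,163),136),"jar",plane(ct,(208,187),78))
E
```

```text
knob (array([641.10051658,  51.58303246, 243.35469719]), [np.float64(2.109526160392124), np.float64(2.1095261603920106)])
foot top (array([635.9321279 ,  49.33604838]), np.float64(74.53829934570346))
foot scene (array([628.83353613,  45.44137412]), np.float64(72.21055769892533))
rib [array([609.5,  50.7,  28. ]), array([573.7,  55.5,  28. ])] [array([603.5,  50.2,  28. ]), array([565.8,  51.2,  28. ])]
screw [576.58367331   2.33726468 200.        ] [575.21494127   5.72146335 200.        ] tri jaw
knobtop [639.87785591  49.28411044 257.        ]


stamp top (array([ 465.12985511, -297.96172936,   87.87534862]), [np.float64(1.7886540030427251), np.float64(1.788654003042643)]) [ 465.86029868 -294.41532412    8.        ] [ 462.63414339 -302.40317441    8.        ]
small [ 454.35786259 -214.79444915   50.        ] red [ 552.47004993 -260.43091214   80.        ] blue [ 383.75133743 -306.15088088   60.        ]
amber [455.3316028 196.3130166 104.       ] can [ 653.10404346 -199.01445663  136.        ] jar [603.52091886 267.76068074  78.        ]
```

Emit:
carry_out:
  deltas: [0, 0, 9, 0, 0, -0.014, -1, 0, 0, 9, 0, 0, -0.014, -1, 0, 0, 9, 0, 0, -0.014, -1, 0, 0, 9, 0, 0, -0.014, -1, 0, 0, 9, 0, 0, -0.014, -1, 0, 0, 9, 0, 0, -0.014, -1, 0, 0, 9, 0, 0, -0.014, -1, 0, 0, 9, 0, 0, -0.014, -1, 0, 0, 0, 0, 0, 0, -1]

```text
clock: 1.27
eef_pos: [155.1, 631.7, 344.0]
tool_rot: [3.141, -0.001, 1.646]
force: [0.5, 0.1, -0.2]
width: 85.6
gripper_force: 0.0
```

```bash
cat >> h.py <<'E'
def go(p,yaw=None):
    s=ctrl.read_state(); r,pi,y=s["tool_rot"]; R,_=cv2.Rodrigues(np.zeros(3))
    from scipy.spatial.transform import Rotation as Q
    R=Q.from_euler("xyz",[r,pi,y]); print("t",round(s["clock"],2),"pos",s["eef_pos"].round(1),"rpy deg",np.degrees([r,pi,y]).round(2),"F",s["force"].round(1),"w",round(s["width"],1),"q",s["qpos"].round(2))
    if p is not None: print("  tool shift mm",R.inv().apply(np.array(p)-s["eef_pos"]).round(1))
    if yaw is not None: print("  turn deg",np.degrees((R.inv()*Q.from_euler("xyz",[np.pi,0,np.radians(yaw)])).as_rotvec()).round(1))
E
python3 -c "
from h import *
go([600,40,350],94)"
```

```text
t 1.27 pos [155.1 631.7 344. ] rpy deg [ 1.7995e+02 -8.0000e-02  9.4300e+01] F [ 0.5  0.1 -0.2] w 85.6 q [-1.6   0.56  0.39  1.36 -0.22  1.25 -1.11]
  tool shift mm [-623.4  399.3   -6.6]
  turn deg [ 0.  -0.1  0.3]
```

Emit:
carry_out:
  deltas: [0, 0, 0, -0.028, 0.018, 0, -1, 0, 0, 0, -0.028, 0.018, 0, -1, 0, 0, 0, -0.028, 0.018, 0, -1, 0, 0, 0, -0.028, 0.018, 0, -1, 0, 0, 0, -0.028, 0.018, 0, -1, 0, 0, 0, -0.028, 0.018, 0, -1, 0, 0, 0, -0.028, 0.018, 0, -1, 0, 0, 0, -0.028, 0.018, 0, -1, 0, 0, 0, -0.028, 0.018, 0, -1, 0, 0, 0, -0.028, 0.018, 0, -1, 0, 0, 0, -0.028, 0.018, 0, -1]

```text
clock: 2.65
eef_pos: [375.2, 337.4, 342.5]
tool_rot: [-3.141, 0.001, 1.648]
force: [0.6, 0.3, -0.9]
width: 85.4
gripper_force: 0.0
```

Emit:
carry_out:
  deltas: [0, 0, 0, -0.028, 0.018, 0, -1, 0, 0, 0, -0.028, 0.018, 0, -1, 0, 0, 0, -0.028, 0.018, 0, -1, 0, 0, 0, -0.028, 0.018, 0, -1, 0, 0, 0, -0.028, 0.018, 0, -1, 0, 0, 0, -0.028, 0.018, 0, -1, 0, 0, 0, -0.028, 0.018, 0, -1, 0, 0, 0, -0.028, 0.018, 0, -1, 0, 0, 0, -0.028, 0.018, 0, -1, 0, 0, 0, -0.028, 0.018, 0, -1, 0, 0, 0, -0.02, 0.018, 0, -1, 0, 0, 0, 0, 0, 0, -1]

```text
clock: 4.15
eef_pos: [594.9, 51.6, 342.2]
tool_rot: [-3.14, 0.002, 1.643]
force: [0.2, 0.5, -0.3]
width: 85.5
gripper_force: 0.0
```

```bash
python3 -c "
from h import *
go([640,50,260],94)
c,im=snap('wrist','w1')
print(proj(c,[[640,50,257],[638,49,26],[592,53,28],[563,-6,200],[563,54,200]]).round())
cv2.imwrite('pics/w1.png',im)"
```

```text
t 4.15 pos [594.9  51.6 342.2] rpy deg [-1.7993e+02  9.0000e-02  9.4160e+01] F [ 0.2  0.5 -0.3] w 85.5 q [-0.46  0.49  0.53  1.52 -0.26  1.2   0.19]
  tool shift mm [-4.8 45.  82.1]
  turn deg [-0.1  0.1  0.2]
[[380. 207.]
 [353. 154.]
 [323. 149.]
 [290. 233.]
 [292. 177.]]
```

View pics/w1.png

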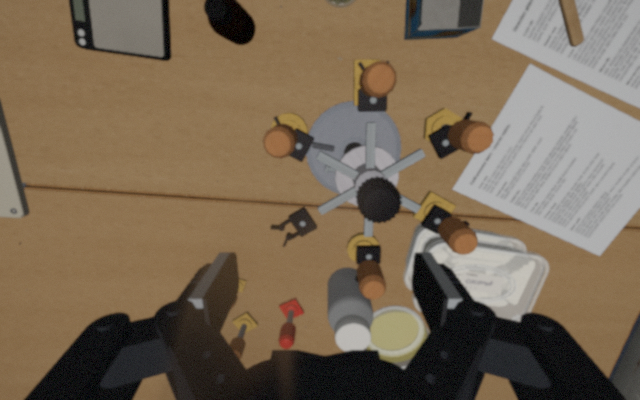

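The wrist view shows the turn knob at about (378,199), empty jaws at (303,222), the branch stamps around it, and the foot centre near (354,148).

```bash
python3 - <<'E'
from h import *
c=cal("wrist"); im=cv2.imread("pics/w1.png"); ct=cal("top"); it=cv2.imread("pics/top0.png")
hsv=cv2.cvtColor(im,cv2.COLOR_BGR2HSV)
print("knob px",hsv[199,378],"holder",hsv[222,303],"stamp",hsv[78,378],hsv[270,370],"foot",hsv[120,350],"table",hsv[100,250])
def circ(P):
    P=np.array(P)[:,:2]; A=np.c_[2*P,np.ones(len(P))]; x=np.linalg.lstsq(A,(P**2).sum(1),rcond=None)[0]; return x[:2],np.sqrt(x[2]+x[:2]@x[:2])
m=cv2.inRange(hsv,(0,0,0),(179,255,70)); m[:, :350]=0; m[:,410:]=0; m[:165]=0; m[235:]=0
n,l,st,ce=cv2.connectedComponentsWithStats(m); i=1+np.argmax(st[1:,4]); print(st[i],ce[i],plane(c,ce[i],250))
def knobs(img,cc,box,z):
    h=cv2.cvtColor(img,cv2.COLOR_BGR2HSV); m=cv2.inRange(h,(3,120,80),(11,230,255)); M=np.zeros_like(m); x0,y0,x1,y1=box; M[y0:y1,x0:x1]=m[y0:y1,x0:x1]
    n,l,st,ce=cv2.connectedComponentsWithStats(M); return [(ce[i].round(1),st[i,4],plane(cc,ce[i],z).round(1)) for i in range(1,n) if st[i,4]>25]
kw=knobs(im,c,(240,50,510,305),222); kt=knobs(it,ct,(225,115,345,215),222)
for n,k in(("w",kw),("t",kt)):
    print(n); [print("  ",*x) for x in k]; 
    if len(k)>=4:
        ctr,r=circ([x[2] for x in k]); print(ctr,r,[round(float(np.degrees(np.arctan2(*(x[2][:2]-ctr)[::-1])))%60,1) for x in k])
# foot ellipse from top & wrist by grey-blue mask
for img,cc,box in((im,c,(300,95,410,200)),(it,ct,(255,140,315,206))):
    h=cv2.cvtColor(img,cv2.COLOR_BGR2HSV); m=cv2.inRange(h,(100,25,90),(130,110,190)); x0,y0,x1,y1=box; M=np.zeros_like(m); M[y0:y1,x0:x1]=m[y0:y1,x0:x1]
    M=cv2.morphologyEx(M,cv2.MORPH_OPEN,np.ones((3,3))); ys,xs=np.nonzero(M); hull=cv2.convexHull(np.c_[xs,ys].astype(np.int32))[:,0]
    print("foot",circ([plane(cc,p,26) for p in hull]),len(xs))
E
```

```text
knob px [ 6 29 44] holder [ 90   2 118] stamp [ 13 144 152] [ 14 156  72] foot [111  14 132] table [ 17 106 145]
[ 357  178   44   44 1496] [378.28877005 199.64171123] [638.53312724  55.81804053 250.        ]
w
   [290.9 302.1] 78 [568.8 -71.9 222. ]
tTraceback (most recent call last):
  File "<stdin>", line 20, in <module>
TypeError: 'NoneType' object is not subscriptable
```

```bash
cat >> h.py <<'E'
def circ(P):
    P=np.array(P)[:,:2]; A=np.c_[2*P,np.ones(len(P))]; x=np.linalg.lstsq(A,(P**2).sum(1),rcond=None)[0]; return x[:2],np.sqrt(x[2]+x[:2]@x[:2])
def blobs(im,box,lo,hi,mn=25):
    h=cv2.cvtColor(im,cv2.COLOR_BGR2HSV); m=cv2.inRange(h,lo,hi); M=np.zeros_like(m); x0,y0,x1,y1=box; M[y0:y1,x0:x1]=m[y0:y1,x0:x1]
    n,l,st,ce=cv2.connectedComponentsWithStats(M); return [(ce[i].round(1),st[i]) for i in range(1,n) if st[i,4]>mn]
E
python3 - <<'E'
from h import *
c=cal("wrist"); im=cv2.imread("pics/w1.png"); ct=cal("top"); it=cv2.imread("pics/top0.png"); cs=cal("scene"); isc=cv2.imread("pics/scene0.png")
for n,p in(("w stamp",im[75,378]),):pass
ht=cv2.cvtColor(it,cv2.COLOR_BGR2HSV); print(ht[131,260],ht[165,248],ht[190,285],ht[150,330],ht[233,406])
for n,img,cc,box in(("w",im,c,(240,50,510,305)),("t",it,ct,(225,115,345,215))):
    b=blobs(img,box,(8,135,50),(16,230,255)) if n=="w" else blobs(img,box,(6,140,80),(14,230,255),15)
    k=[plane(cc,x[0],222) for x in b]; print(n,[ (x[0].tolist(),int(x[1][4])) for x in b])
    if len(k)>=4:
        ctr,r=circ(k); print(ctr,r,[round(float(np.degrees(np.arctan2(*(x[:2]-ctr)[::-1])))%60,1) for x in k])
bt=blobs(it,(265,145,300,172),(0,0,0),(179,255,60)); print([(x[0],x[1]) for x in bt])
bs=blobs(isc,(305,130,337,160),(0,0,0),(179,255,60)); print([(x[0],x[1]) for x in bs])
B=lambda b:ray  
r=[ray(c,(378.3,199.6)),ray(ct,max(bt,key=lambda x:x[1][4])[0])]
if bs: r.append(ray(cs,max(bs,key=lambda x:x[1][4])[0]))
print(tri(r),tri(r[:2]))
E
```

```text
[ 12 137 175] [ 14 134 114] [110  17  92] [ 17 108 151] [ 12 132 180]
w [([377.7, 78.9], 955), ([469.8, 135.6], 1057), ([280.0, 140.5], 767), ([404.7, 211.7], 31), ([457.4, 233.8], 893), ([491.6, 217.7], 74), ([370.9, 279.7], 769)]
[645.61492765  58.74578031] 89.35429938043038 [39.5, 36.5, 39.3, 18.1, 32.4, 48.3, 31.4]
t []
[(array([280.8, 157.5]), array([274, 151,  14,  14, 152], dtype=int32))]
[(array([320.5, 144. ]), array([316, 138,  10,  13,  93], dtype=int32))]
(array([640.75510964,  52.15667474, 242.66817334]), [np.float64(1.3140154599842155), np.float64(2.202802556153196), np.float64(1.047281024898205)]) (array([642.65399546,  50.66827901, 235.36912049]), [np.float64(1.037440369974547), np.float64(1.0374403699746841)])
```

Emit:
carry_out:
  deltas: [0, 0, -10, 0, 0, 0, -1, 0, 0, -10, 0, 0, 0, -1, 0, 0, 0, -0.009, 0.021, 0.01, -1, 0, 0, 0, -0.009, 0.021, 0.01, -1, 0, 0, 0, 0, 0, 0.02, -1, 0, 0, 0, 0, 0, 0.02, -1, 0, 0, 0, 0, 0, 0, -1]

```text
clock: 5.08
eef_pos: [638.3, 56.3, 281.4]
tool_rot: [-3.138, -0.002, 1.996]
force: [0.4, -0.2, -0.3]
width: 85.0
gripper_force: 0.0
```

```bash
python3 - <<'E'
from h import *
go([640.8,52.2,232],114)
# w1 camera pose is gone; recompute angles from top/scene images instead
ct=cal("top"); cs=cal("scene"); it=cv2.imread("pics/top0.png"); sc=cv2.imread("pics/scene0.png")
bt=blobs(it,(225,115,345,215),(5,118,95),(14.5,230,255),12); print([(x[0].tolist(),int(x[1][4])) for x in bt])
ctr=np.array([640.8,52.2])
for x in bt:
    d=plane(ct,x[0],225)[:2]-ctr; print(x[0],np.linalg.norm(d).round(1),np.degrees(np.arctan2(d[1],d[0])).round(1))
rb=blobs(it,(277,184,291,203),(0,0,0),(179,255,85),5); print("rib",rb)
for x in rb:
    d=plane(ct,x[0],28)[:2]-ctr; print("rib",np.linalg.norm(d).round(1),np.degrees(np.arctan2(d[1],d[0]))%360)
# holder ring screw
d=plane(ct,(302/4+224.6,285/4+114.6),200)[:2]-ctr;print("holder",np.linalg.norm(d),np.degrees(np.arctan2(d[1],d[0]))%360)
E
```

```text
t 5.08 pos [638.3  56.3 281.4] rpy deg [-1.7977e+02 -1.4000e-01  1.1437e+02] F [ 0.4 -0.2 -0.3] w 85.0 q [-0.37  0.6   0.42  1.48 -0.26  1.12  0.52]
  tool shift mm [-4.9  0.8 49.4]
  turn deg [-0.2 -0.1  0.4]
[([296.0, 127.0], 69), ([259.3, 130.5], 75), ([317.9, 155.1], 80), ([244.0, 163.2], 72), ([265.8, 192.5], 80)]
[296. 127.] 97.0 -25.3
[259.3 130.5] 96.0 34.4
[317.9 155.1] 97.9 -83.5
[244.  163.2] 93.8 95.0
[265.8 192.5] 93.7 156.3
rib [(array([283.5, 193.9]), array([283, 189,   2,  10,  15], dtype=int32))]
rib 50.5 178.62458490969124
holder 81.30208476690426 217.82864761921977
```

Emit:
carry_out:
  deltas: [0, 0, 0, -0.004, 0.001, 0.012, -1, 0, 0, 0, 0, 0, 0.012, -1, 0, 0, 0, 0, 0, 0.012, -1, 0, 0, 0, 0, 0, 0.012, -1, 0, 0, 0, 0, 0, 0, -1, 0, 0, 0, 0, 0, 0, 1, 0, 0, 0, 0, 0, 0, 1, 0, 0, 0, 0, 0, 0, 1, 0, 0, 0, 0, 0, 0, 1, 0, 0, 0, 0, 0, 0, 1]

```text
clock: 6.32
eef_pos: [642.8, 51.2, 236.0]
tool_rot: [3.141, 0.0, 1.993]
force: [-1.5, 0.1, 5.3]
width: 32.1
gripper_force: 59.6
```

```bash
python3 -c "
from h import *
go([640.8,52.2,232],114)
s=ctrl.read_state();print(s['gripper_force'],s['torque'])"
```

```text
t 6.33 pos [642.8  51.2 236. ] rpy deg [1.7998e+02 2.0000e-02 1.1420e+02] F [-1.5  0.1  5.3] w 32.1 q [-0.36  0.65  0.4   1.54 -0.28  1.02  0.54]
  tool shift mm [ 1.7 -1.4  4. ]
  turn deg [0.  0.  0.2]
59.56322729587555 [-0.2028421   0.56327252 -0.03528817]
```

Emit:
carry_out:
  deltas: [0, 0, 7, 0, 0, 0, 1, 0, 0, 7, 0, 0, 0, 1, 0, 0, 7, 0, 0, 0, 1, 0, 0, 7, 0, 0, 0, 1, 0, 0, 7, 0, 0, 0, 1, 0, 0, 5, 0, 0, 0, 1, 0, 0, 0, 0, 0, 0, 1, 0, 0, 0, 0, 0, 0, 1]

```text
clock: 7.32
eef_pos: [642.7, 51.2, 236.0]
tool_rot: [3.141, 0.0, 1.295]
force: [-2.4, -0.5, 6.7]
width: 32.1
gripper_force: 59.9
```

```bash
python3 - <<'E'
from h import *
go(None)
s=ctrl.read_state();print(s['gripper_force'],s['torque'])
ct,im=snap("top","t2"); cs,isc=snap("scene","s2")
A=cv2.resize(im[115:215,225:345],None,fx=4,fy=4,interpolation=2)[:,:400]
B=cv2.resize(isc[115:215,275:375],None,fx=4,fy=4,interpolation=2)
cv2.imwrite("pics/m2.png",np.hstack([A,B]))
E
```

```text
t 7.33 pos [642.7  51.2 236. ] rpy deg [1.7999e+02 1.0000e-02 7.4190e+01] F [-2.4 -0.5  6.7] w 32.1 q [-0.46  0.68  0.6   1.54 -0.42  1.05 -0.03]
59.872360825538635 [-0.15962909  0.65207802 -0.01454013]
```

View pics/m2.png

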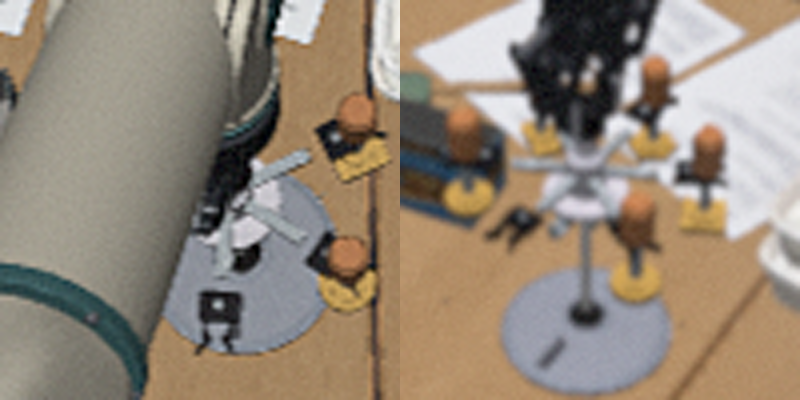

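The empty jaws now sit at montage (219,306), over the front where the rib was. I'll release, back off and measure.

Emit:
carry_out:
  deltas: [0, 0, 0, 0, 0, 0, -1, 0, 0, 0, 0, 0, 0, -1, 0, 0, 0, 0, 0, 0, -1, 0, 0, 0, 0, 0, -0.01, -1, 0, 0, 0, 0, 0, -0.03, -1, 0, 0, 0, 0, 0, -0.04, -1, 0, 0, 0, -0.05, 0, -0.03, -1, 0, 0, 0, -0.05, 0, 0, -1, 0, 0, 0, -0.05, 0, 0, -1, 0, 0, 0, -0.05, 0, 0, -1, 0, 0, 0, 0, 0, 0, -1]

```text
clock: 8.8
eef_pos: [586.4, -147.0, 346.9]
tool_rot: [3.14, 0.003, 1.286]
force: [0.6, 0.9, -0.4]
width: 85.3
gripper_force: 0.0
```

```bash
python3 - <<'E'
from h import *
go([465,-298,200],None)
ct,it=snap("top","t3"); cs,isc=snap("scene","s3"); c,im=snap("wrist","w3")
bt=blobs(it,(225,115,345,215),(5,118,95),(14,230,255),12)
P=np.array([plane(ct,x[0],225)[:2] for x in bt]); print([x[1][4] for x in bt]); ctr,r=circ(P); print("ctr",ctr,r)
for d in P-ctr: print(np.linalg.norm(d).round(1),np.degrees(np.arctan2(d[1],d[0])).round(1))
# stamp candidates
a=cv2.resize(it[115:215,225:325],None,fx=3,fy=3,interpolation=2); 
b=cv2.resize(isc[115:215,275:375],None,fx=3,fy=3,interpolation=2)
M=np.zeros((600,640,3),np.uint8);M[:400]=im; M[400:600,:200]=a[100:];M[:0]; M[400:,:300]=a[100:300]; M[400:,300:600]=b[100:300]
cv2.imwrite("pics/m3.png",M)
np.savez("w3.npz",**c)
E
```

```text
t 8.8 pos [ 586.4 -147.   346.9] rpy deg [1.7989e+02 1.6000e-01 7.3690e+01] F [ 0.6  0.9 -0.4] w 85.3 q [-0.2   0.53  0.66  1.5  -0.33  1.23  0.22]
  tool shift mm [-178.6  -74.3  147.3]
[np.int32(69), np.int32(75), np.int32(78), np.int32(79), np.int32(75)]
ctr [641.99579911  50.05389299] 95.51420638012212
95.4 -4.7
95.5 55.1
95.7 -64.8
95.6 114.8
95.4 -124.7Traceback (most recent call last):
  File "<stdin>", line 10, in <module>
ValueError: could not broadcast input array from shape (200,300,3) into shape (200,200,3)
```

```bash
python3 - <<'E'
from h import *
c=cal("wrist"); np.savez("w3.npz",**c); print(proj(c,[[465,-298,91],[465,-298,0],[454,-215,50],[552,-260,80]]))
im=cv2.imread("pics/w3.png")
print(blobs(im,(0,0,640,400),(5,118,80),(15,230,255),60))
E
```

```text
[[274.27199655 279.41347387]
 [282.28254521 250.17416775]
 [254.83148866 222.0346367 ]
 [322.53039542 240.3685062 ]]
[(array([402.2,  28.7]), array([ 385,    9,   36,   41, 1089], dtype=int32)), (array([279.8,  55. ]), array([263,  36,  34,  39, 981], dtype=int32)), (array([319.6,  83.6]), array([283,  71,  76,  25, 126], dtype=int32)), (array([323.3, 229.4]), array([309, 206,  30,  44, 393], dtype=int32)), (array([252.2, 222.5]), array([246, 215,  14,  14, 120], dtype=int32)), (array([276. , 272.1]), array([267, 260,  20,  25, 326], dtype=int32))]
```

View pics/w3.png

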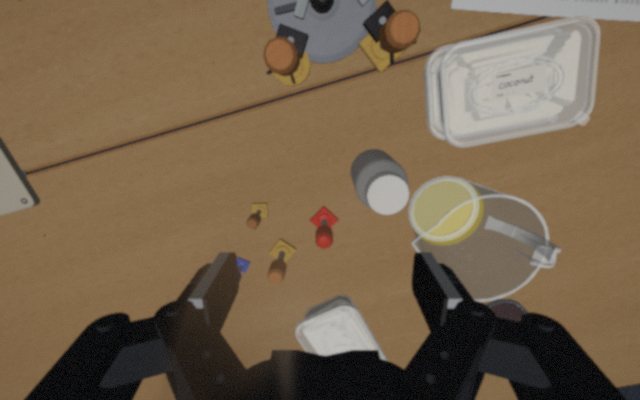

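The wrist view shows the target stamp's knob at (276,272), with small tan (252,222), red (323,232) and blue (240,265) look-alikes near it.

Emit:
carry_out:
  deltas: [0, 0, -6, 0, 0, 0, -0.3, 0, 0, -5.4, 0, 0, 0, -0.3, 0, 0, 0, -0.027, -0.018, 0.022, -0.3, 0, 0, 0, -0.027, -0.018, 0.022, -0.3, 0, 0, 0, -0.027, -0.018, 0.022, -0.3, 0, 0, 0, -0.027, -0.018, 0.022, -0.3, 0, 0, 0, -0.027, -0.018, 0.022, -0.3, 0, 0, 0, -0.027, -0.018, 0.022, -0.3, 0, 0, 0, 0, 0, 0, -0.3, 0, 0, 0, 0, 0, 0, -0.3]

```text
clock: 10.2
eef_pos: [469.8, -292.8, 213.5]
tool_rot: [3.141, -0.001, 1.496]
force: [1.5, -0.1, -0.2]
width: 55.7
gripper_force: 0.0
```

```bash
python3 - <<'E'
from h import *
go(None)
c,im=snap("wrist","w4"); print(proj(c,[[465,-298,70],[454,-215,40]]))
b=blobs(im,(0,0,640,400),(5,118,60),(15,230,255),60); [print(x[0],x[1],plane(c,x[0],74).round(1)) for x in b]
c3=dict(np.load("w3.npz")); ct,cs=cal("top"),cal("scene")
it=cv2.imread("pics/t3.png"); s3=cv2.imread("pics/s3.png")
bt=blobs(it,(395,222,415,245),(5,118,80),(14,230,255),8); bs=blobs(s3,(385,258,405,292),(4,118,80),(14,230,255),8); print(bt,bs)
R=[ray(c3,(276,272.1))]+[ray(ct,x[0]) for x in bt[:1]]+[ray(cs,x[0]) for x in bs[:1]]
print(tri(R))
if b:
    i=min(b,key=lambda x:np.linalg.norm(plane(c,x[0],74)[:2]-[465,-298])); R.append(ray(c,i[0])); print(i[0],tri(R),tri([R[0],R[-1]]))
E
```

```text
t 10.2 pos [ 469.8 -292.8  213.5] rpy deg [ 1.7995e+02 -4.0000e-02  8.5740e+01] F [ 1.5 -0.1 -0.2] w 55.7 q [ 0.16  0.56  0.54  1.82 -0.38  0.86  0.8 ]
[[319.66171537 187.15454134]
 [302.51375125  99.5803429 ]]
[298.6  97.8] [289  89  20  20 293] [ 453.1 -212.9   74. ]
[402.5 136.9] [373 110  58  50 312] [ 545.2 -254.2   74. ]
[319.8 188.5] [306 172  29  33 716] [ 465.2 -298.2   74. ]
[(array([407.2, 231. ]), array([403, 227,   9,   9,  63], dtype=int32))] [(array([392.8, 258.8]), array([387, 258,  13,   3,  20], dtype=int32)), (array([395.9, 267.3]), array([392, 263,   9,  10,  60], dtype=int32))]
(array([ 469.9914272 , -287.36834912,  100.08064554]), [np.float64(6.35298128400584), np.float64(10.471933395520104), np.float64(5.618341267619183)])
[319.8 188.5] (array([ 468.83868703, -287.89351898,  101.15390273]), [np.float64(7.928122122800237), np.float64(9.284125959330982), np.float64(6.090631769723362), np.float64(3.1690363709337728)]) (array([ 464.6703224 , -298.79111663,   70.3775756 ]), [np.float64(0.6007685369271525), np.float64(0.6007685369272161)])
```

View pics/w4.png

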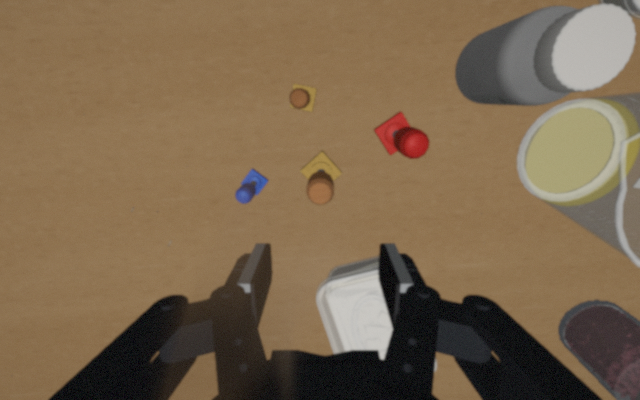

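The wrist view shows the target knob at (320,188), clear of both fingers. Two wrist views give the knob at (464.7,-298.8,70), so I'm going down.

Emit:
carry_out:
  deltas: [0, 0, 0, -0.003, -0.0025, 0.02, -0.3, 0, 0, 0, -0.003, -0.002, 0.02, -0.3, 0, 0, 0, 0, 0, 0.03, -0.3, 0, 0, 0, 0, 0, 0.03, -0.3, 0, 0, 0, 0, 0, 0.02, -0.3, 0, 0, 0, 0, 0, 0.018, -0.3, 0, 0, 0, 0, 0, 0.018, -0.3, 0, 0, 0, 0, 0, 0, -0.3]

```text
clock: 11.25
eef_pos: [462.9, -299.1, 56.2]
tool_rot: [-3.14, -0.001, 1.495]
force: [-0.3, 0.9, 1.1]
width: 55.5
gripper_force: 0.0
```

```bash
python3 -c "
from h import *
go([464.8,-298.5,57],85.1)"
```

```text
t 11.25 pos [ 462.9 -299.1   56.2] rpy deg [-1.799e+02 -7.000e-02  8.563e+01] F [-0.3  0.9  1.1] w 55.5 q [ 0.29  0.78  0.37  1.94 -0.54  0.52  0.96]
  tool shift mm [ 0.7  1.9 -0.8]
  turn deg [-0.1 -0.1  0.5]
```

Emit:
carry_out:
  deltas: [0, 0, 0, 0.0007, 0.0019, -0.0008, -0.3, 0, 0, 0, 0, 0, 0, 1, 0, 0, 0, 0, 0, 0, 1, 0, 0, 0, 0, 0, 0, 1, 0, 0, 0, 0, 0, 0, 1, 0, 0, 0, 0, 0, 0, 1, 0, 0, 0, 0, 0, -0.01, 1, 0, 0, 0, 0, 0, -0.03, 1, 0, 0, 0, 0, 0, -0.03, 1, 0, 0, 0, 0, 0, -0.03, 1, 0, 0, 0, 0, 0, -0.03, 1, 0, 0, 0, 0, 0, 0, 1]

```text
clock: 12.75
eef_pos: [466.2, -300.2, 190.4]
tool_rot: [3.138, 0.002, 1.494]
force: [0.6, -0.2, -0.9]
width: 25.5
gripper_force: 59.1
```

```bash
python3 -c "
from h import *
go([480,62,219],85.1)"
```

```text
t 12.75 pos [ 466.2 -300.2  190.4] rpy deg [1.7977e+02 1.2000e-01 8.5600e+01] F [ 0.6 -0.2 -0.9] w 25.5 q [ 0.18  0.59  0.53  1.85 -0.4   0.8   0.84]
  tool shift mm [362.2 -13.9 -29.4]
  turn deg [0.2 0.1 0.5]
```

Emit:
carry_out:
  deltas: [0, 0, 0.5, 0.033, -0.001, -0.0035, 1, 0, 0, 0, 0.033, -0.001, -0.0035, 1, 0, 0, 0, 0.033, -0.001, -0.0035, 1, 0, 0, 0, 0.033, -0.001, -0.0035, 1, 0, 0, 0, 0.033, -0.001, -0.0035, 1, 0, 0, 0, 0.033, -0.001, -0.0035, 1, 0, 0, 0, 0.033, -0.001, -0.0035, 1, 0, 0, 0, 0.033, -0.001, -0.0035, 1, 0, 0, 0, 0.033, -0.001, -0.0035, 1, 0, 0, 0, 0.033, -0.001, -0.0035, 1, 0, 0, 0, 0.033, -0.001, 0, 1, 0, 0, 0, 0, 0, 0, 1]

```text
clock: 14.25
eef_pos: [484.0, 66.4, 221.9]
tool_rot: [-3.139, -0.0, 1.491]
force: [0.1, -1.1, 0.0]
width: 25.6
gripper_force: 59.1
```

```bash
python3 - <<'E'
from h import *
go([496,62.3,219],85.1)
s=ctrl.read_state();p=s["eef_pos"]
c,im=snap("wrist","w5"); a=np.radians(175.1); u=np.array([np.cos(a),np.sin(a),0])
seat=np.array([641,50.5,200])+95*u
print("seat",seat,proj(c,[seat,seat+21*u,p+[0,0,-5],p+[0,0,-57]]).round())
cs,isc=snap("scene","s5"); print(proj(cs,[seat,p]))
B=cv2.resize(im[0:400,130:510],(570,600)); cv2.imwrite("pics/m5.png",B)
E
```

```text
t 14.25 pos [484.   66.4 221.9] rpy deg [-1.7986e+02 -3.0000e-02  8.5410e+01] F [ 0.1 -1.1  0. ] w 25.6 q [-0.61  0.47  0.61  1.98 -0.37  0.8   0.13]
  tool shift mm [-3.1 12.3  2.9]
  turn deg [-0.1 -0.   0.3]
seat [546.34719686  58.6146077  200.        ] [[428. 242.]
 [393. 241.]
 [324. 251.]
 [324. 215.]]
[[302.42633301 171.94265157]
 [287.75699975 178.28464999]]
```

View pics/m5.png

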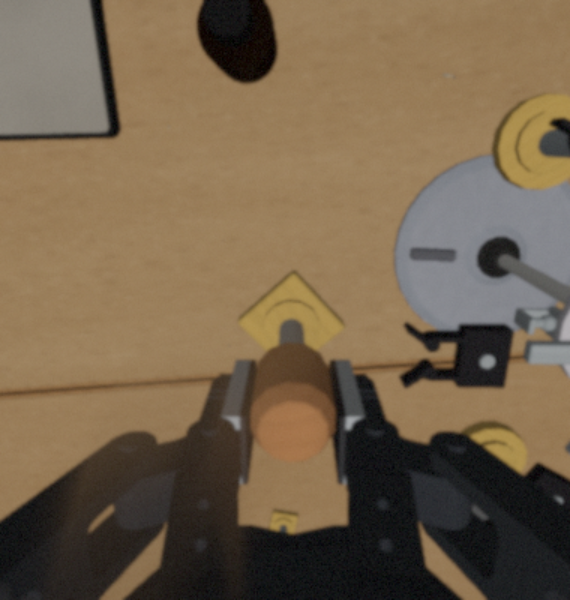

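The wrist view shows the held stamp upright with its shank at (291,330). The jaws mouth is at about (405,354), the holder body spans (457–510, 325–388), and the rib is at (433,254) to the left of the mast foot at (498,258).

```bash
python3 - <<'E'
from h import *
c=cal("wrist"); s=ctrl.read_state(); p=s["eef_pos"]; q=lambda x,y:(x/1.5+130-.2,y/1.5-.2)
for n,xy,z in(("lipA",(405,326),196),("lipB",(404,381),196),("noseA",(437,342),196),("noseB",(437,369),196),("bodyNear",(458,327),200),("bodyFar",(457,386),200),("c1",(511,325),200),("c2",(506,387),200),("rib1",(412,254),28),("rib2",(455,255),28),("foot mast",(498,258),30),("dieL",(240,322),p[2]-49),("dieR",(344,325),p[2]-49),("dieTop",(293,271),p[2]-49)):
    print(n,plane(c,q(*xy),z).round(1))
print(p, (proj(c,[p+[0,0,-49]])[0]-[130,0])*1.5)
E
```

```text
lipA [530.7  70.3 196. ]
lipB [530.1  45.4 196. ]
noseA [543.6  62.2 196. ]
noseB [543.8  49.9 196. ]
bodyNear [550.5  69.9 200. ]
bodyFar [550.8  43.7 200. ]
c1 [570.9  69.1 200. ]
c2 [570.7  41.6 200. ]
rib1 [574.9  55.6  28. ]
rib2 [607.4  52.   28. ]
foot mast [638.9  47.5  30. ]
dieL [461.2  68.6 173.4]
dieR [508.3  63.2 173.4]
dieTop [487.3  90.6 173.4]
[484.15384107  63.02073053 222.35441272] [290.93845703 329.13226601]
```

Emit:
carry_out:
  deltas: [0, 0, 0.3, 0, 0.01, 0.001, 1, 0, 0, 0, 0, 0.01, 0.001, 1, 0, 0, 0, 0, 0.01, 0.0005, 1, 0, 0, 0, 0, 0, 0, 1, 0, 0, 0, 0, 0, 0, 1]

```text
clock: 14.98
eef_pos: [514.5, 60.5, 220.4]
tool_rot: [-3.141, 0.0, 1.48]
force: [0.3, -0.0, -0.6]
width: 25.1
gripper_force: 59.1
```

```bash
python3 - <<'E'
from h import *
go([548,58,219],85.1)
c,im=snap("wrist","w6"); np.savez("w6.npz",**c)
B=cv2.resize(im[130:330,250:520],None,fx=2.9,fy=2.9,interpolation=2); cv2.imwrite("pics/m6.png",B)
go(None)
E
```

```text
t 14.97 pos [514.5  60.5 220.4] rpy deg [-1.7996e+02  1.0000e-02  8.4780e+01] F [ 0.3 -0.  -0.6] w 25.1 q [-0.57  0.52  0.6   1.91 -0.39  0.84  0.14]
  tool shift mm [ 0.6 33.6  1.4]
  turn deg [-0.   0.  -0.3]
t 15.03 pos [514.4  60.6 220.5] rpy deg [-179.96   -0.     84.79] F [ 0.5 -0.  -1.5] w 25.6 q [-0.58  0.52  0.6   1.91 -0.39  0.84  0.14]
```

View pics/m6.png

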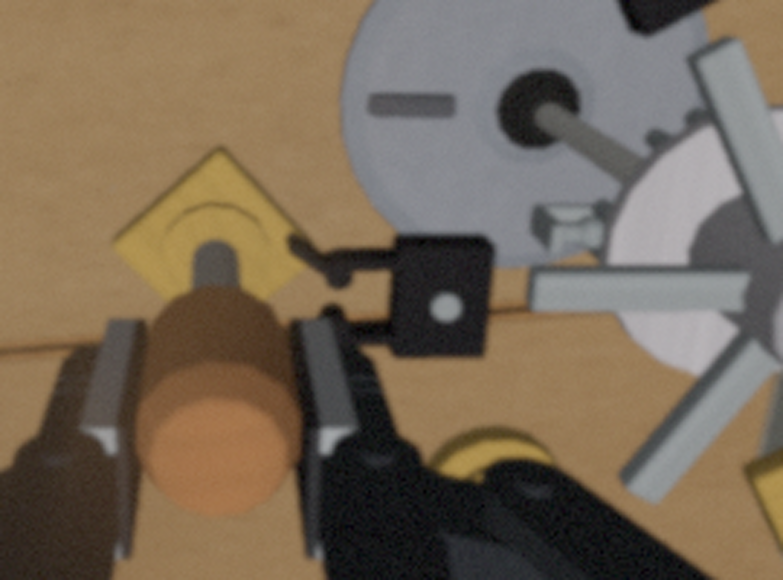

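The zoomed view shows the jaw noses at (338,275) and (333,318), the holder body at (395–490, 238–355), and the shank at (216,262).

```bash
python3 - <<'E'
from h import *
c=dict(np.load("w6.npz")); p=np.array([514.5,60.5,220.4]); q=lambda x,y:(x/2.9+250-.3,y/2.9+130-.3)
for n,xy,z in(("gap",(336,297),196),("front",(396,296),200),("back",(488,297),200),("dieL",(112,243),p[2]-49),("dieR",(312,245),p[2]-49),("dieTop",(219,146),p[2]-49),("rib",(412,105),28)):
    print(n,plane(c,q(*xy),z).round(1))
print((proj(c,[p+[0,0,-49],p+[0,0,-40],p+[0,0,-35]])-[250,130])*2.9)
E
```

```text
gap [539.9  60.4 196. ]
front [551.7  61.5 200. ]
back [570.3  59.6 200. ]
dieL [490.7  67.1 171.4]
dieR [537.5  62.3 171.4]
dieTop [517.9  88.3 171.4]
rib [590.7  58.2  28. ]
[[214.40342719 259.43219769]
 [214.24962544 275.02041319]
 [214.15831599 284.27392791]]
```

Emit:
carry_out:
  deltas: [0, 0, 0, 0, 0.006, 0, 1, 0, 0, 0, 0, 0.006, 0, 1, 0, 0, 0, 0, 0.005, 0, 1, 0, 0, 0, 0, 0.004, 0, 1, 0, 0, 0, 0, 0.003, 0, 1, 0, 0, 0, 0, 0, 0, 1]

```text
clock: 15.78
eef_pos: [538.2, 58.6, 220.3]
tool_rot: [-3.14, 0.0, 1.48]
force: [-1.6, -0.4, -0.8]
width: 25.3
gripper_force: 59.2
```

Emit:
carry_out:
  deltas: [0, 0, 0, 0, 0.002, 0, 1, 0, 0, 0, 0, 0.002, 0, 1, 0, 0, 0, 0, 0, 0, 1]

```text
clock: 16.15
eef_pos: [542.2, 58.2, 220.4]
tool_rot: [-3.14, 0.0, 1.48]
force: [-3.5, 0.4, -0.6]
width: 25.5
gripper_force: 59.3
```

Emit:
carry_out:
  deltas: [0, 0, 0, 0, 0.002, 0, 1, 0, 0, 0, 0, 0.002, 0, 1, 0, 0, 0, 0, 0, 0, 1]

```text
clock: 16.52
eef_pos: [545.8, 57.9, 220.2]
tool_rot: [-3.14, 0.0, 1.48]
force: [-4.5, 0.3, -0.5]
width: 25.7
gripper_force: 59.3
```

Emit:
carry_out:
  deltas: [0, 0, 0, 0, 0.002, 0, 1, 0, 0, 0, 0, 0.002, 0, 1, 0, 0, 0, 0, 0, 0, 1]

```text
clock: 16.9
eef_pos: [549.2, 57.6, 220.0]
tool_rot: [-3.138, 0.0, 1.48]
force: [-7.0, 0.6, -1.4]
width: 25.4
gripper_force: 59.3
```

Emit:
carry_out:
  deltas: [0, 0, 0, 0, 0.0015, 0, 1, 0, 0, 0, 0, 0.0015, 0, 1, 0, 0, 0, 0, 0, 0, 1]

```text
clock: 17.27
eef_pos: [551.6, 57.3, 219.9]
tool_rot: [-3.137, 0.0, 1.48]
force: [-7.3, 0.7, -0.5]
width: 25.3
gripper_force: 59.4
```

Emit:
carry_out:
  deltas: [0, 0, 0, 0, 0.0015, 0, 1, 0, 0, 0, 0, 0.001, 0, 1, 0, 0, 0, 0, 0, 0, 1]

```text
clock: 17.65
eef_pos: [553.5, 57.2, 219.9]
tool_rot: [-3.136, -0.0, 1.48]
force: [-8.9, 0.4, 0.9]
width: 25.3
gripper_force: 59.6
```

Emit:
carry_out:
  deltas: [0, 0, 0, 0, 0.001, 0, 1, 0, 0, 0, 0, 0.001, 0, 1, 0, 0, 0, 0, 0, 0, 1]

```text
clock: 18.02
eef_pos: [555.3, 57.1, 219.7]
tool_rot: [-3.135, -0.0, 1.48]
force: [-8.0, 0.6, 0.2]
width: 25.2
gripper_force: 59.5
```

```bash
python3 - <<'E'
from h import *
F=[]
c,im=snap("wrist","w7")
go(None)
for i in range(3): ctrl.get_image("wrist"); F.append(ctrl.read_state()["force"].round(1))
print(F)
B=cv2.resize(im[130:330,250:520],None,fx=2.9,fy=2.9,interpolation=2); cv2.imwrite("pics/m7.png",B)
E
```

```text
t 18.07 pos [555.2  57.1 219.7] rpy deg [-1.7963e+02 -1.0000e-02  8.4810e+01] F [-8.8  1.2  0.3] w 25.7 q [-0.53  0.58  0.59  1.8  -0.4   0.9   0.15]
[array([-8. ,  0.6, -0.1]), array([-8.8,  1.1,  1. ]), array([-8.6,  0.8,  0.7])]
```

View pics/m7.png

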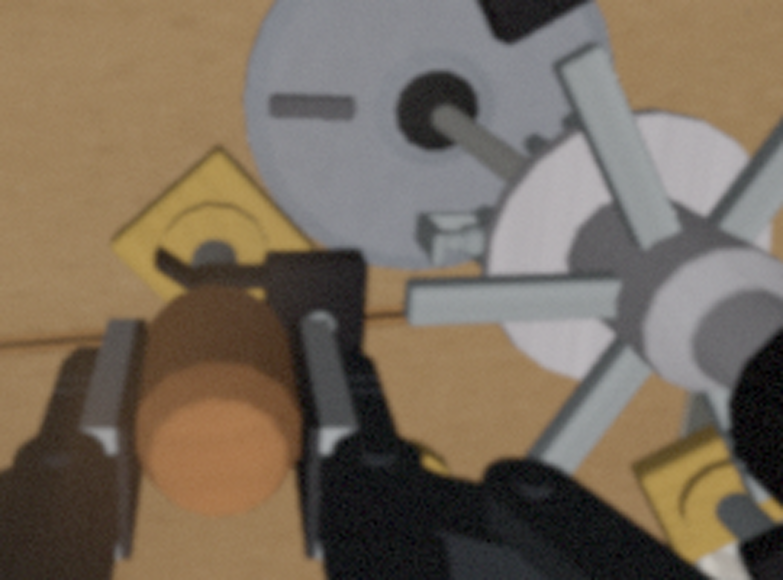

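The block front is at (268,285), about 10 mm ahead of the shank at (214,255). The shank is still at the noses and not home, so I'll keep pushing.

Emit:
carry_out:
  deltas: [0, 0, 0, 0, 0.001, 0, 1, 0, 0, 0, 0, 0.001, 0, 1, 0, 0, 0, 0, 0, 0, 1]

```text
clock: 18.6
eef_pos: [557.0, 56.9, 219.7]
tool_rot: [-3.135, -0.0, 1.48]
force: [-8.5, 1.7, 0.6]
width: 25.4
gripper_force: 59.5
```

Emit:
carry_out:
  deltas: [0, 0, 0, 0, 0.001, 0, 1, 0, 0, 0, 0, 0.001, 0, 1, 0, 0, 0, 0, 0, 0, 1]

```text
clock: 18.98
eef_pos: [558.8, 56.7, 219.5]
tool_rot: [-3.134, -0.0, 1.48]
force: [-10.0, 0.7, -1.2]
width: 25.4
gripper_force: 59.5
```

Emit:
carry_out:
  deltas: [0, 0, 0, 0, 0.001, 0, 1, 0, 0, 0, 0, 0.001, 0, 1, 0, 0, 0, 0, 0, 0, 1]

```text
clock: 19.35
eef_pos: [562.1, 56.4, 220.2]
tool_rot: [-3.137, -0.0, 1.48]
force: [-7.9, 1.1, 1.4]
width: 25.3
gripper_force: 62.5
```

```bash
cat > chk.py <<'E'
from h import *
import sys
c,im=snap("wrist",sys.argv[1]); go(None)
g=cv2.cvtColor(im,cv2.COLOR_BGR2GRAY).astype(int)
# dark holder block along row band (montage y~265-280 -> img rows 222-226), right of shank
r=g[220:226,318:400].mean(0).round().astype(int); print("row from 318:",r.tolist())
B=cv2.resize(im[130:330,250:520],None,fx=2.9,fy=2.9,interpolation=2); cv2.imwrite(f"pics/m{sys.argv[1]}.png",B)
F=[]
for i in range(3): ctrl.get_image("wrist"); F.append(ctrl.read_state()["force"])
print(np.mean(F,0).round(1))
E
python3 chk.py w8; python3 -c "
import cv2;g=cv2.cvtColor(cv2.imread('pics/w7.png'),6).astype(int);print(g[220:226,318:400].mean(0).round().astype(int).tolist())"
```

```text
t 19.4 pos [562.   56.4 220.1] rpy deg [-1.7974e+02 -1.0000e-02  8.4810e+01] F [-8.   1.1  1.2] w 25.6 q [-0.52  0.58  0.59  1.78 -0.4   0.9   0.15]
row from 318: [52, 54, 54, 54, 55, 56, 54, 55, 58, 57, 58, 58, 57, 58, 58, 57, 57, 58, 57, 58, 56, 58, 55, 54, 53, 54, 54, 56, 52, 53, 52, 52, 50, 51, 52, 48, 50, 48, 47, 50, 65, 96, 121, 131, 136, 137, 135, 137, 136, 135, 134, 134, 134, 134, 132, 129, 126, 124, 125, 123, 122, 120, 120, 119, 120, 120, 119, 120, 122, 122, 122, 120, 119, 118, 118, 115, 114, 116, 116, 119, 118, 118]
[-7.6  1.2  1.4]
[58, 55, 57, 54, 54, 54, 53, 56, 55, 55, 52, 54, 54, 58, 63, 66, 68, 68, 67, 66, 66, 62, 58, 53, 49, 51, 50, 51, 50, 50, 48, 48, 45, 46, 46, 44, 45, 44, 44, 42, 43, 42, 41, 41, 41, 40, 39, 39, 35, 36, 36, 38, 38, 34, 35, 35, 35, 46, 76, 109, 126, 132, 132, 133, 131, 130, 130, 130, 130, 130, 130, 131, 130, 126, 123, 122, 123, 125, 125, 124, 123, 124]
```

It snapped: the TCP jumped forward, the force dropped and the block edge closed by 17 px. Now I'll let the mast spring back.

Emit:
carry_out:
  deltas: [0, 0, 0, 0, -0.003, 0, 1, 0, 0, 0, 0, -0.003, 0, 1, 0, 0, 0, 0, -0.003, 0, 1, 0, 0, 0, 0, -0.002, 0, 1, 0, 0, 0, 0, 0, 0, 1]

```text
clock: 20.18
eef_pos: [553.6, 57.1, 220.9]
tool_rot: [3.14, -0.0, 1.48]
force: [-2.0, 0.8, -1.5]
width: 25.6
gripper_force: 62.1
```

```bash
python3 chk.py w9
```

```text
t 20.23 pos [553.6  57.1 220.9] rpy deg [ 1.7994e+02 -1.0000e-02  8.4800e+01] F [-2.4  0.5 -1.4] w 25.5 q [-0.53  0.57  0.59  1.81 -0.4   0.89  0.15]
row from 318: [58, 57, 57, 57, 57, 55, 57, 56, 58, 58, 58, 58, 58, 61, 58, 59, 60, 58, 58, 57, 58, 57, 55, 55, 56, 54, 55, 55, 52, 53, 52, 52, 52, 51, 50, 49, 50, 49, 47, 46, 46, 44, 44, 52, 80, 112, 128, 135, 135, 136, 136, 137, 136, 136, 136, 135, 134, 133, 128, 120, 111, 109, 109, 110, 108, 107, 107, 108, 109, 108, 107, 105, 106, 106, 106, 106, 107, 106, 106, 107, 109, 109]
[-3.  -0.2 -1.9]
```

View pics/mw9.png

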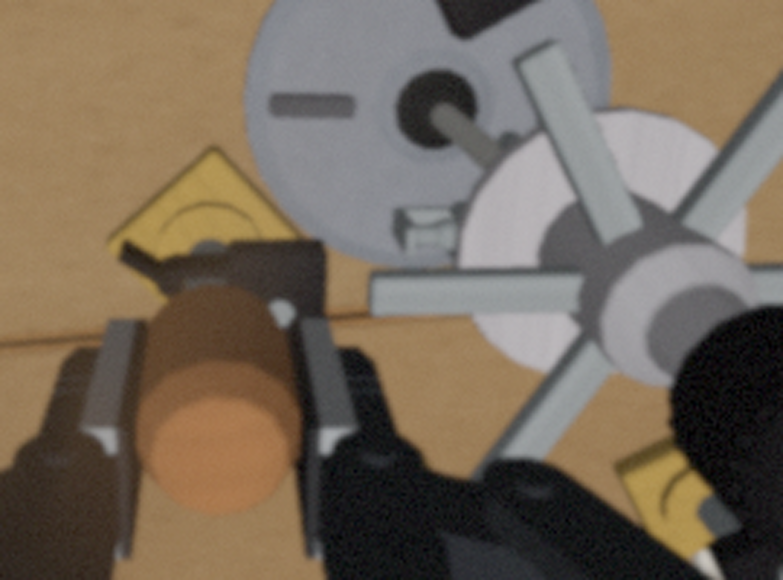

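The shank now sits behind the jaw noses against the block. I'll back off about 5 mm more, then lower.

Emit:
carry_out:
  deltas: [0, 0, 0, 0, -0.003, 0, 1, 0, 0, 0, 0, -0.002, 0, 1, 0, 0, 0, 0, 0, 0, 1, 0, 0, 0, 0, 0, 0.003, 1, 0, 0, 0, 0, 0, 0.003, 1, 0, 0, 0, 0, 0, 0.003, 1, 0, 0, 0, 0, 0, 0, 1]

```text
clock: 21.25
eef_pos: [548.2, 57.6, 211.2]
tool_rot: [-3.141, 0.0, 1.48]
force: [-0.1, 0.6, -1.7]
width: 25.4
gripper_force: 62.2
```

Emit:
carry_out:
  deltas: [0, 0, 0, 0, 0, 0.002, 1, 0, 0, 0, 0, 0, 0, 1]

```text
clock: 21.5
eef_pos: [548.1, 57.6, 209.4]
tool_rot: [-3.141, 0.0, 1.48]
force: [-1.0, -0.1, -1.5]
width: 25.3
gripper_force: 62.3
```

Emit:
carry_out:
  deltas: [0, 0, 0, 0, 0, 0.0015, 1, 0, 0, 0, 0, 0, 0.001, 1, 0, 0, 0, 0, 0, 0, 1]

```text
clock: 21.88
eef_pos: [547.5, 57.6, 207.9]
tool_rot: [-3.14, -0.001, 1.48]
force: [-4.7, -0.4, 8.9]
width: 25.2
gripper_force: 63.3
```

Emit:
carry_out:
  deltas: [0, 0, 0, 0, 0, 0.001, 1, 0, 0, 0, 0, 0, 0, 1]

```text
clock: 22.12
eef_pos: [547.0, 57.8, 207.4]
tool_rot: [-3.14, -0.001, 1.48]
force: [-7.3, 0.6, 12.3]
width: 25.2
gripper_force: 63.8
```

Emit:
carry_out:
  deltas: [0, 0, 0, 0, 0, 0.001, 1, 0, 0, 0, 0, 0, 0, 1]

```text
clock: 22.38
eef_pos: [546.5, 57.8, 206.9]
tool_rot: [-3.139, -0.002, 1.48]
force: [-10.0, 0.4, 19.6]
width: 25.6
gripper_force: 64.4
```

Emit:
carry_out:
  deltas: [0, 0, 0, 0, 0, -0.0015, 1, 0, 0, 0, 0, 0, 0, 1]

```text
clock: 22.62
eef_pos: [547.5, 57.7, 207.8]
tool_rot: [-3.141, -0.001, 1.48]
force: [-6.0, 1.1, 11.5]
width: 25.5
gripper_force: 63.4
```

```bash
python3 chk.py w10
```

```text
t 22.68 pos [547.4  57.8 207.7] rpy deg [-1.7993e+02 -7.0000e-02  8.4800e+01] F [-6.3  0.5 10.5] w 25.1 q [-0.53  0.58  0.58  1.83 -0.41  0.85  0.16]
row from 318: [76, 76, 76, 76, 75, 75, 74, 74, 72, 72, 70, 75, 90, 102, 96, 76, 63, 60, 61, 61, 58, 60, 58, 56, 54, 55, 55, 55, 52, 52, 52, 54, 52, 50, 48, 49, 48, 48, 46, 44, 44, 44, 43, 42, 44, 39, 39, 40, 48, 72, 100, 120, 129, 131, 131, 132, 131, 131, 130, 130, 130, 130, 130, 129, 128, 130, 131, 129, 130, 131, 131, 131, 132, 133, 132, 131, 126, 114, 104, 110, 128, 141]
[-6.   0.8 10.9]
```

View pics/mw10.png

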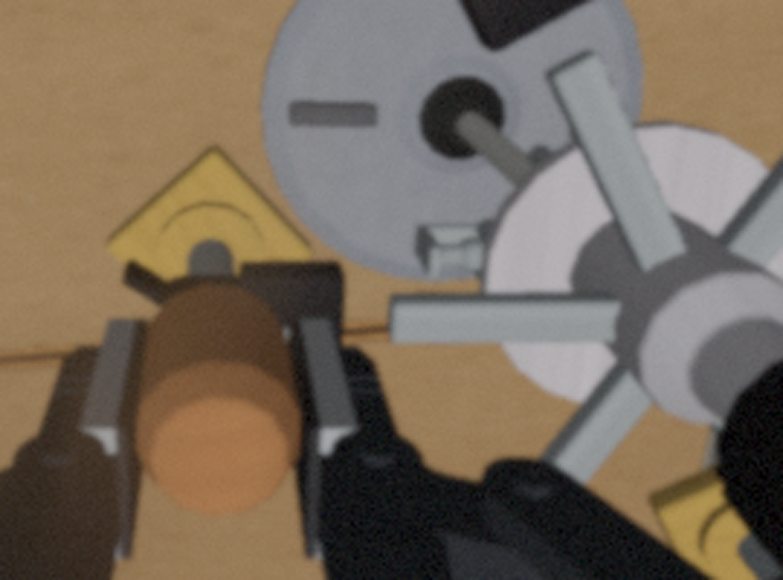

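The knob underside looks to be at the jaw level. I'll ease the load, release, lift clear and look.

Emit:
carry_out:
  deltas: [0, 0, 0, 0, 0, -0.001, 1, 0, 0, 0, 0, 0, 0, -0.3, 0, 0, 0, 0, 0, 0, -0.3, 0, 0, 0, 0, 0, 0, -0.3, 0, 0, 0, 0, 0, -0.01, -0.3, 0, 0, 0, 0, 0, -0.03, -0.3, 0, 0, 0, 0, 0, -0.03, -0.3, 0, 0, 0, 0, 0, -0.02, -0.3, 0, 0, 0, 0, 0, 0, -0.3, 0, 0, 0, 0, 0, 0, -0.3]

```text
clock: 24.08
eef_pos: [547.7, 57.7, 297.0]
tool_rot: [-3.141, 0.0, 1.48]
force: [-0.3, 0.6, -0.9]
width: 55.8
gripper_force: 0.0
```

```bash
python3 - <<'E'
from h import *
go(None)
c,im=snap("wrist","w11"); np.savez("w11.npz",**c)
cs,sc=snap("scene","s11")
ct,it=snap("top","t11")
b=blobs(it,(225,115,345,215),(5,118,95),(14,230,255),12)
for x in b: print("top",x[0],x[1][4])
for x in blobs(sc,(275,110,375,200),(4,118,80),(14,230,255),15): print("scene",x[0],x[1])
for x in blobs(im,(200,60,500,400),(5,118,60),(15,230,255),150): print("wrist",x[0],x[1],plane(c,x[0],219))
A=cv2.resize(sc[125:195,280:350],(300,300),interpolation=2)
B=cv2.resize(im[30:330,240:490],(500,600),interpolation=2); M=np.zeros((600,800,3),np.uint8); M[:,:500]=B; M[:300,500:]=A; cv2.imwrite("pics/m11.png",M)
E
```

```text
t 24.07 pos [547.7  57.7 297. ] rpy deg [-179.94    0.     84.81] F [-0.3  0.6 -0.9] w 55.8 q [-0.58  0.48  0.65  1.72 -0.33  1.05  0.08]
top [314.5 144. ] 71
top [311.9 179.7] 78
scene [338.3 135.1] [336 130   6  11  49]
scene [288.7 148.9] [286 143   7  12  44]
scene [351.3 152.5] [349 148   6  11  52]
scene [301.5 167.6] [298 161   9  14  99]
scene [333.8 170.3] [330 163   9  15  95]
wrist [389.8  88.5] [ 367   67   45   43 1463] [600.30909534 138.48510761 219.        ]
wrist [325.7 205.6] [ 302  182  101   43 1400] [548.84656271  57.01595272 219.        ]
wrist [372.5 293.9] [359 269  30  48 954] [581.7118884  -27.19579013 219.        ]
wrist [483.  285.4] [464 269  36  39 808] [675.1059681  -26.62133296 219.        ]
wrist [279.9 333.4] [274 324  13  19 172] [496.74172422 -61.71247408 219.        ]
```

View pics/m11.png

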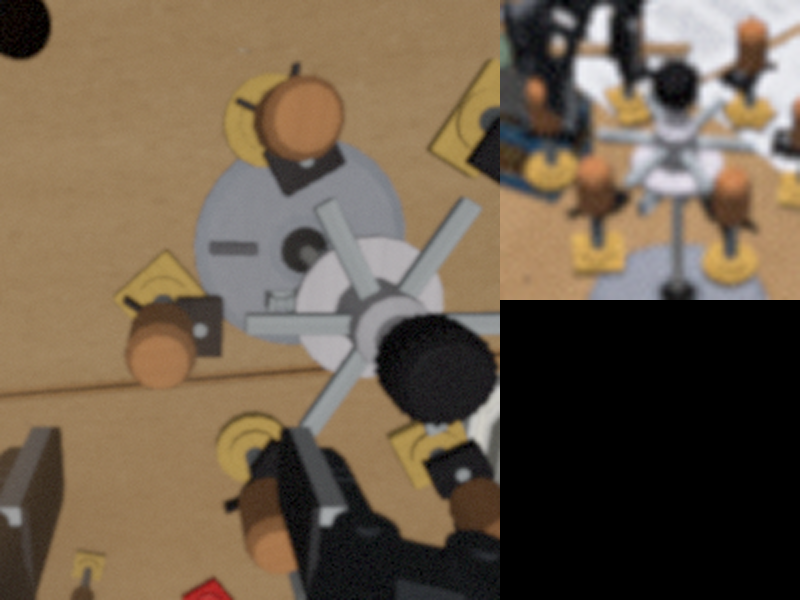

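The stamp hangs upright at (160,320), with its shank against the block at (205,325). To check its seat height and press it home if needed, I'll touch its knob top with shut fingers.

Emit:
carry_out:
  deltas: [0, 0, 0, 0, 0, 0, 1, 0, 0, 0, 0, 0, 0, 1, 0, 0, 0, 0, 0, 0, 1, 0, 0, 0, 0, 0, 0, 1, 0, 0, 0, 0, 0, 0.02, 1, 0, 0, 0, 0, 0, 0.015, 1, 0, 0, 0, 0, 0, 0.01, 1, 0, 0, 0, 0, 0, 0.005, 1, 0, 0, 0, 0, 0, 0, 1]

```text
clock: 25.35
eef_pos: [548.2, 57.6, 247.5]
tool_rot: [-3.141, 0.0, 1.48]
force: [0.2, -0.3, 0.1]
width: 0.0
gripper_force: 0.0
```

Emit:
carry_out:
  deltas: [0, 0, 0, 0, 0, 0.002, 1, 0, 0, 0, 0, 0, 0.001, 1, 0, 0, 0, 0, 0, 0, 1]

```text
clock: 25.72
eef_pos: [548.2, 57.7, 244.7]
tool_rot: [3.141, -0.0, 1.48]
force: [-1.8, -0.3, 0.6]
width: -0.0
gripper_force: 0.0
```

Emit:
carry_out:
  deltas: [0, 0, 0, 0, 0, 0.001, 1, 0, 0, 0, 0, 0, 0, 1]

```text
clock: 25.98
eef_pos: [548.1, 57.7, 243.6]
tool_rot: [-3.141, -0.0, 1.48]
force: [-0.3, 0.4, -0.5]
width: -0.3
gripper_force: 0.0
```

Emit:
carry_out:
  deltas: [0, 0, 0, 0, 0, 0.001, 1, 0, 0, 0, 0, 0, 0, 1]

```text
clock: 26.22
eef_pos: [548.1, 57.6, 242.5]
tool_rot: [-3.141, 0.0, 1.48]
force: [-0.4, -0.8, -0.1]
width: -0.4
gripper_force: 0.0
```

Emit:
carry_out:
  deltas: [0, 0, 0, 0, 0, 0.001, 1, 0, 0, 0, 0, 0, 0, 1]

```text
clock: 26.48
eef_pos: [548.1, 57.6, 241.5]
tool_rot: [-3.141, 0.0, 1.48]
force: [-0.4, 0.8, 0.0]
width: -0.3
gripper_force: 0.0
```

Emit:
carry_out:
  deltas: [0, 0, 0, 0, 0, 0.001, 1, 0, 0, 0, 0, 0, 0, 1]

```text
clock: 26.72
eef_pos: [548.1, 57.6, 240.5]
tool_rot: [-3.141, 0.0, 1.48]
force: [0.2, -0.3, -0.3]
width: 0.1
gripper_force: 0.0
```

Emit:
carry_out:
  deltas: [0, 0, 0, 0, 0, 0.001, 1, 0, 0, 0, 0, 0, 0, 1]

```text
clock: 26.98
eef_pos: [548.1, 57.7, 239.5]
tool_rot: [-3.141, 0.0, 1.48]
force: [-0.5, 0.5, -0.7]
width: -0.0
gripper_force: 0.0
```

Emit:
carry_out:
  deltas: [0, 0, 0, 0, 0, 0.001, 1, 0, 0, 0, 0, 0, 0, 1]

```text
clock: 27.22
eef_pos: [548.1, 57.6, 238.5]
tool_rot: [-3.141, -0.0, 1.48]
force: [-0.2, -0.1, -0.0]
width: -0.1
gripper_force: 0.0
```

Emit:
carry_out:
  deltas: [0, 0, 0, 0, 0, 0.001, 1, 0, 0, 0, 0, 0, 0, 1]

```text
clock: 27.48
eef_pos: [548.1, 57.7, 237.5]
tool_rot: [-3.141, -0.0, 1.48]
force: [0.1, -0.8, 0.1]
width: -0.1
gripper_force: 0.0
```

Emit:
carry_out:
  deltas: [0, 0, 0, 0, 0, 0.001, 1, 0, 0, 0, 0, 0, 0, 1]

```text
clock: 27.72
eef_pos: [548.1, 57.6, 236.5]
tool_rot: [-3.141, 0.0, 1.48]
force: [-0.6, -0.3, 0.1]
width: 0.0
gripper_force: 0.0
```

Emit:
carry_out:
  deltas: [0, 0, 0, 0, 0, 0.001, 1, 0, 0, 0, 0, 0, 0, 1]

```text
clock: 27.98
eef_pos: [548.1, 57.6, 235.6]
tool_rot: [-3.141, -0.0, 1.48]
force: [-0.6, 0.3, 1.6]
width: -0.1
gripper_force: 0.4
```

```bash
python3 - <<'E'
from h import *
go(None)
c,im=snap("wrist","w12")
B=cv2.resize(im[130:360,220:490],(780,600)[:1]+(664,) if 0 else (700,596),interpolation=2); cv2.imwrite("pics/m12.png",B)
E
```

```text
t 27.98 pos [548.1  57.6 235.6] rpy deg [-179.99   -0.     84.8 ] F [-0.6  0.3  1.6] w -0.1 q [-0.55  0.54  0.61  1.8  -0.38  0.91  0.14]
```

Emit:
carry_out:
  deltas: [0, 0, 0, 0, 0, 0.001, 1, 0, 0, 0, 0, 0, 0, 1]

```text
clock: 28.28
eef_pos: [547.9, 57.6, 235.0]
tool_rot: [-3.141, -0.0, 1.48]
force: [-0.9, 0.1, 5.5]
width: -0.3
gripper_force: 2.6
```

Emit:
carry_out:
  deltas: [0, 0, 0, 0, 0, 0.001, 1, 0, 0, 0, 0, 0, 0, 1]

```text
clock: 28.52
eef_pos: [547.8, 57.6, 234.4]
tool_rot: [-3.141, -0.001, 1.48]
force: [-3.3, 0.8, 8.4]
width: 0.2
gripper_force: 4.2
```

```bash
python3 chk.py w13; python3 - <<'E'
import cv2,numpy as np
a=cv2.imread("pics/w13.png"); cv2.imwrite("pics/m13.png",cv2.resize(a[120:350,230:470],(620,594),interpolation=2))
E
```

```text
t 28.57 pos [547.9  57.6 234.5] rpy deg [-1.7999e+02 -4.0000e-02  8.4790e+01] F [-3.2 -0.3  8.1] w -0.1 q [-0.55  0.55  0.6   1.8  -0.38  0.91  0.14]
row from 318: [69, 70, 71, 71, 72, 71, 71, 71, 70, 70, 70, 72, 69, 70, 70, 70, 68, 74, 90, 108, 121, 127, 128, 128, 123, 114, 94, 75, 62, 55, 52, 53, 53, 52, 50, 52, 61, 88, 117, 132, 136, 136, 136, 135, 135, 135, 136, 136, 136, 136, 132, 122, 118, 133, 148, 153, 155, 155, 155, 154, 154, 155, 155, 154, 155, 155, 155, 155, 155, 155, 155, 155, 155, 155, 155, 156, 156, 155, 154, 156, 155, 155]
[-3.3  0.3  8.4]
```

View pics/m13.png

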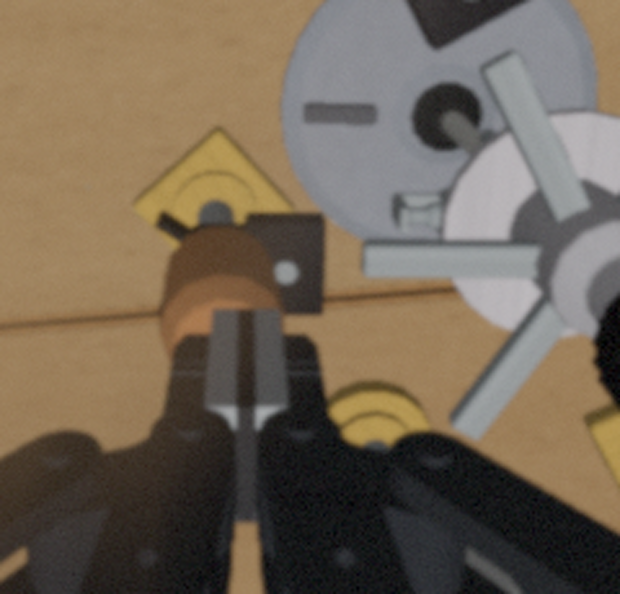

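The view shows the shut fingers on the knob, the block at (247–323, 213–312), and the shank at (216,213). At 8 N it is stiff with no sliding, so the knob is resting on the jaws. I'll check the seating depth numerically.

```bash
python3 - <<'E'
from h import *
c=dict(np.load("w11.npz")); q=lambda x,y:(x/2+240-.2,y/2+30-.2)
for n,xy,z in(("blockBR",(222,355),200),("blockTR",(222,297),200),("screw",(200,331),200),("dieL",(115,297),156),("dieTop",(167,251),156),("dieR",(205,296),156),("shank",(164,298),166),("shankL",(156,299),166),("shankR",(173,299),166)):
    print(n,plane(c,q(*xy),z).round(1))
for n,xy,z in(("neigh screw",(307,160),200),):print(n,plane(c,q(*xy),z))
# neighbours/ours knob centroids: top faces z=239
im=cv2.imread("pics/w11.png")
for u,v in((160,357),(301,117)): print("knobtop",plane(c,q(u,v),239).round(1))
c6=dict(np.load("w6.npz")); q6=lambda x,y:(x/2.9+250-.3,y/2.9+130-.3)
print("w6 screw",plane(c6,q6(446,308),200),"gap",plane(c6,q6(336,297),196))
E
```

```text
blockBR [569.3  46.5 200. ]
blockTR [570.9  71.9 200. ]
screw [560.8  58.  200. ]
dieL [521.9  64.2 156. ]
dieTop [549.1  84.4 156. ]
dieR [565.4  60.8 156. ]
shank [545.9  64.3 166. ]
shankL [542.1  64.2 166. ]
shankR [550.1  63.5 166. ]
neigh screw [606.47182822 122.9017819  200.        ]
knobtop [545.1  62.8 239. ]
knobtop [596.6 138.6 239. ]
w6 screw [561.80301298  57.84512734 200.        ] gap [539.92975246  60.37434624 196.        ]
```

The screw-to-shank distance is 15–16 mm, against 15.9 mm for the seat, so it is home. Retreating.

Emit:
carry_out:
  deltas: [0, 0, 0, 0, 0, -0.003, 1, 0, 0, 0, 0, 0, -0.01, 1, 0, 0, 0, 0, 0, -0.03, 1, 0, 0, 0, 0, 0, -0.04, 1, 0, 0, 0, 0, -0.03, -0.02, 1, 0, 0, 0, 0, -0.04, 0, 1, 0, 0, 0, 0, -0.03, 0, 1, 0, 0, 0, 0, 0, 0, 1, 0, 0, 0, 0, 0, 0, 1, 0, 0, 0, 0, 0, 0, 1, 0, 0, 0, 0, 0, 0, 1, 0, 0, 0, 0, 0, 0, 1]

```text
clock: 30.22
eef_pos: [448.8, 66.5, 336.4]
tool_rot: [-3.141, 0.001, 1.48]
force: [-0.1, 0.1, 0.4]
width: 0.2
gripper_force: 0.0
```

```bash
python3 - <<'E'
from h import *
go(None)
c,im=snap("wrist","w14"); cs,sc=snap("scene","s14")
R={}
w=blobs(im,(200,0,640,300),(5,118,60),(15,230,255),150); print([(x[0],x[1]) for x in w])
# residual of each hung knob in scene against model (mid height 219.5)
b=blobs(sc,(275,110,375,200),(4,118,80),(14,230,255),15)
for a in (175.1,235.1,115.1,-4.9,55.1):
    t=np.radians(a); X=np.array([641+95*np.cos(t),50.5+95*np.sin(t),219.5]); u=proj(cs,[X])[0]
    k=min(b,key=lambda x:np.linalg.norm(x[0]-u)); print(a,(k[0]-u).round(2),k[1][2:])
print(ctrl.finish_job())
E
```

```text
t 30.23 pos [448.8  66.5 336.4] rpy deg [-1.7999e+02  3.0000e-02  8.4780e+01] F [-0.1  0.1  0.4] w 0.2 q [-0.76  0.27  0.71  1.89 -0.2   1.05 -0.06]
[(array([503.1,  88.6]), array([ 476,   71,   54,   37, 1525], dtype=int32)), (array([616.2,  87.9]), array([ 589,   70,   51,   35, 1459], dtype=int32)), (array([628.5, 183.9]), array([601, 169,  39,  30, 555], dtype=int32)), (array([433.7, 190.3]), array([ 409,  170,   69,   41, 1189], dtype=int32)), (array([472. , 267.6]), array([ 451,  248,   42,   40, 1058], dtype=int32)), (array([570.6, 267.6]), array([ 546,  248,   50,   39, 1171], dtype=int32))]
175.1 [-0.85  0.57] [ 9 14 99]
235.1 [-0.61  0.67] [ 8 13 89]
115.1 [-0.85 -0.04] [ 9 13 82]
-4.9 [-0.7   0.45] [ 6 11 50]
55.1 [-0.56  0.98] [ 6 11 50]
the job is handed in; nothing more can be done
None
```

I turned the rack until the empty branch clicked in over the rib, snapped the stamp into its jaws with the knob resting on them, and handed the job in at about 30 s. Camera and force checks put it fully home, but no verdict came back.

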